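# Set the short leg of a potter's stool

## Task

The low throwing stool stands upside down on the bench and one of its four telescoping legs is still pushed in, its button turned aside. Draw that leg out to match the others and twist it back until its sprung button pops through the hole nearest the tube's mouth, the one the other three legs are set in; then push down firmly on its foot to check that it holds. Feel for the button and do not force it, keep the stool standing where it is, and disturb nothing else on the bench.

Things in the scene. Friction and masses are not known exactly. Their poses are not given: they have to be found in the camera images.
- stool: upturned stool, 3.5 kg, loose. Round seat 320 mm dia, 22 mm thick, flat on the bench (origin: centre of the seat face on the bench; z up). Four upright legs 130 mm from the centre along +x (the short one), +y, -x, -y: steel tube 35 mm dia up to a black collar at 190 mm, in it a 26 mm tube ending in a rubber foot. A pull over about 18 N on one leg tips it
- short_foot (a point): centre of the top face of the short leg's rubber foot: 35 mm dia, 32 mm high, upright, on a 26 mm tube; grip it here. 237 to 263 mm up at the start, 295 mm when set. It slides up and twists in its tube with about 5 N and 0.04 N m of friction, and stays where it is left. Rubber grips well: keep a twist under 0.4 N m. Axes are the stool's: they do not show the twist
- leg_slide (a joint): how far the short leg is drawn out, m: 0.062 when its button stands in the hole nearest the mouth (play 1.5 mm each way); 0.004 to 0.030 at the start; the leg comes to a stop at 0.085. Two more holes lie 25 and 50 mm below on the same line and would catch the button if the leg were drawn out untwisted
- snap (a joint): how far the short leg's steel button (8 mm dia, sprung, 2 to 4 N) stands out, m: 0 pressed in and hidden inside the tube, 0.007 popped through a hole. It starts hidden, turned 0.5 to 0.95 rad anticlockwise (seen from above) from the line of holes; twist the leg clockwise to return it. It pops within 0.1 rad of the line; then the leg is stopped in slide and twist. Over 30 N on the button bends it
- top_hole (a point): centre of the short leg's hole nearest the mouth, 11 mm dia, on the outer face of its tube, 150 mm above the bench, facing away from the stool's centre (the stool's +x)
- foot_b (a point): centre of the top face of the rubber foot of a set leg, 295 mm above the bench; the leg at the stool's +y
- foot_c (a point): centre of the top face of the rubber foot of a set leg, 295 mm above the bench; the leg at -x, opposite the short one
- foot_d (a point): centre of the top face of the rubber foot of a set leg, 295 mm above the bench; the leg at -y
- spare_foot: spare black rubber foot, 34 mm dia, 32 mm high, standing on the upturned seat between the legs; leave alone. Origin: centre of its underside
- tool_jar: green glazed jar, 84 mm dia, 100 mm high, with brushes standing in it up to 210 mm; leave alone
- bisque_bowl: terracotta bowl, 140 mm dia, 65 mm high; leave alone
- bisque_cup: pale cup, 80 mm dia, 85 mm high; leave alone
- trim_tool: loop trimming tool lying flat, 175 mm long; leave alone
- rib: flat round wooden rib, 90 mm dia, 6 mm thick; leave alone
- mallet: rubber mallet lying down, 250 mm long, head 52 mm dia; leave alone

How it is judged:
By the outcome, as a careful person would: the job done as asked, in the order asked, and still so for the second after the job is handed in, with the robot touching nothing.
It also fails if it takes over 54 s, if anything falls off the work surface, if the arm or the gripper's body presses on something with over 40 N, if the wrist force passes 120 N, or if a joint passes its speed limit or range.

## Robot

A 6-joint arm with a two-finger parallel gripper is mounted at the origin on the work surface. World frame = base frame: x ahead of the robot, y to its left, z up, the work surface at z = 0. Lengths are in mm, angles in rad, forces in N, time in s.
With the tool pointing down it reaches from about 250 to 775 mm from the base axis. Payload 8.9 kg.
Tool frame: the origin (TCP) lies between the finger pads; the fingertips stand 8 mm ahead of it and the grasp point (between the pads) lies 11 mm behind it; z points along the fingers, y is the direction in which the jaws open and shut (so a half turn about z gives the same grasp; the last joint's range is limited). The gripper opens to 85 mm and grips with 20 to 120 N. Pads are 22 mm wide; open, the fingers measure 114 mm over their backs; the gripper's body (76 mm by 85 mm) begins 54 mm behind the grasp point. The pads swing forward as they close: fully open they stand 13 mm farther back than shut.
Start: joints at [1.054, 0.291, -0.153, 1.127, 0, 1.431], TCP at [193.654, 487.977, 208.505] pointing down, gripper open.
Joint ranges: [-2.52, 2.52], [-0.91, 1.74], [-1.3, 1.37], [-1.96, 2.02], [-1.52, 1.47], [-3.14, 3.14]. Speed limits (rad/s): [2.22, 2.22, 2.79, 3.14, 3.14, 3.14].

## Interface

Orientations are given as a 3x3 rotation matrix whose columns are the frame's x, y, z axes.
In Python, from workcell import read_state, snapshot, sign_off gives the robot as it stands.
- The arm moves only by the tool step_arm, never from a script. Its argument "motion" is a list of rows, each an object with "translation": the shift along the tool's x, y, z in cm, a list of three; "twist": the turn about the tool's z in degrees; "claw": the closure in counts, from 0 (fully open) to 255 (shut). A call has 1 to 12 rows; each row is the pose to reach, as a shift and turn from the pose commanded when the call began, along the tool's axes at that moment; what a row does not reach only later rows make up. A row lasts 1/12 s, in which the tool goes at most 41.7 mm and 7.16 degrees, less where a joint would pass 70% of its speed; a pose out of reach is approached as far as the arm can. A call with a gripper value outside its range is refused whole. The fingers move at their own pace and stop on an object; "squeeze" is the grip in N (left out, the last holds). Time passes only in rows, so rows that repeat a pose let the fingers close. It gives the time, the measured TCP pose, the force and the opening at its end, in the units of the state.
- read_state(): the state, without advancing time (a new reading comes with each control period).
- snapshot(name): name is "side" or "top"; returns a dict with "color" (480x640x3 uint8, red, green, blue), "fov_y" (degrees; the focal length in pixels is half the picture's height over the tangent of half this angle, whatever the lens; pixels are square), "cx", "cy" (the principal point, pixels), "world_to_cam" (4x4, takes a point from world to camera coordinates). Camera axes: x right, y down, z forward; pixel columns grow to the right and rows downward; lengths in mm; the calibration is good to about 2 mm. A picture is of the moment at which its call begins. There is no depth.
- sign_off(): hands the job in, once; it reports no verdict.
The state is a dict: "clock": time; "joints": joint angles; "dq": joint speeds; "joint_torque": joint torques, N m; "position": TCP position; "tool_rot": TCP orientation; "force": force on the tool from outside, world axes, zero at the start; "wrist_torque": the same for the moment, N m; "grip_width": opening from 0.0 (shut) to 1.0 (fully open).
Only numpy, scipy, OpenCV 4.12 (cv2) and the standard library are available. Lean on these libraries where they do the work, as an engineer would, in place of code of your own. Each camera call takes 0.05 s, during which the arm holds its last target. There are 200 camera calls.

## Working session

There is one attempt and no reset: what is moved stays moved. The work goes in short steps, Python scripts to look and compute and a tool call to move; the robot and the scene stay as the last step left them, time stands still between calls to the robot, and variables do not carry over. Pictures are saved under pics/ and viewed, about 8 in all and at most 12, crops included, and the job is handed in when it is done.

Besides the shell and the picture viewer there is one more tool, called after ">>>" as a command line: name --argument value ..., lists and objects as JSON in quotes. step_arm: Moves the arm, as the interface text tells. Its arguments: {"type":"object","properties":{"motion":{"type":"array"},"squeeze":{"type":"number"}},"required":["motion"]}

```bash
mkdir -p pics
cat > h.py <<'E'
import numpy as np, cv2
from workcell import read_state, snapshot, sign_off
def snap(n,f):
    s=snapshot(n); cv2.imwrite('pics/'+f+'.png',cv2.cvtColor(s['color'],cv2.COLOR_RGB2BGR)); 
    np.savez('pics/'+f,**s); return s
def K(s):
    f=240/np.tan(np.radians(float(s['fov_y']))/2); return f,float(s['cx']),float(s['cy'])
def ray(s,u,v):
    f,cx,cy=K(s); T=np.array(s['world_to_cam']); R,t=T[:3,:3],T[:3,3]
    return -R.T@t, R.T@np.array([(u-cx)/f,(v-cy)/f,1])
def onz(s,u,v,z):
    o,d=ray(s,u,v); return o+d*(z-o[2])/d[2]
def proj(s,p):
    f,cx,cy=K(s); q=np.array(s['world_to_cam'])@np.append(p,1); return cx+f*q[0]/q[2],cy+f*q[1]/q[2]
E
python3 - <<'E'
from h import *
for n in('side','top'):
    s=snap(n,n+'1'); print(n,s['fov_y'],s['cx'],s['cy'],ray(s,320,240))
print(read_state())
E
```

```text
side 47.35839330756151 327.5707280414975 239.5045480477712 (array([-117.19678046, -914.88754111, 1048.68797529]), array([ 0.47210803,  0.64186712, -0.60441111]))
top 56.439570407826295 322.26936223242143 234.06310878793033 (array([ 379.0182826 ,  -23.81236165, 1366.81834562]), array([ 0.14791637,  0.01728384, -0.98895095]))
{'clock': 0.1, 'joints': array([ 1.05368402e+00,  2.91234159e-01, -1.54045302e-01,  1.12674038e+00,
       -2.69327861e-05,  1.43152922e+00]), 'dq': array([ 0.00145768, -0.00128687,  0.00070105,  0.00042763, -0.00103903,
        0.00036485]), 'joint_torque': array([ 1.34132966e-03, -5.37977743e+01,  3.31919110e+01,  9.29859525e-03,
       -1.77168563e-04,  2.35925285e-05]), 'position': array([193.45269226, 487.58719237, 207.98653567]), 'tool_rot': array([[-9.29461705e-01,  3.68918149e-01, -5.81459933e-04],
       [ 3.68918579e-01,  9.29461092e-01, -1.07685506e-03],
       [ 1.43173010e-04, -1.21540691e-03, -9.99999251e-01]]), 'force': array([-0.52149363, -0.5375609 ,  0.23075542]), 'wrist_torque': array([ 0.01320756, -0.02768454, -0.05219455]), 'grip_width': 1.000596266919712}
```

View pics/side1.png

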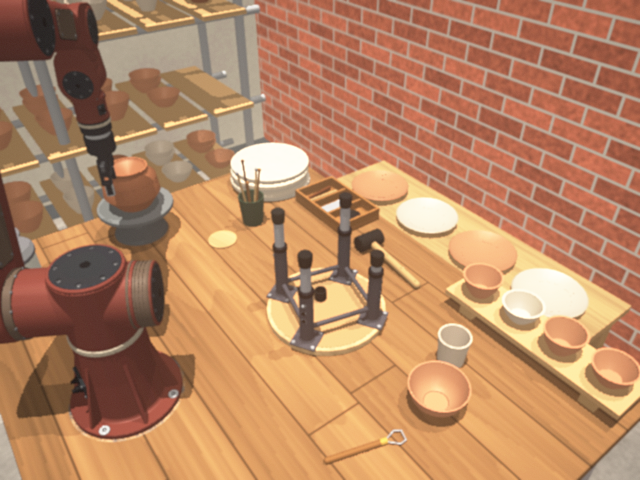

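View pics/top1.png

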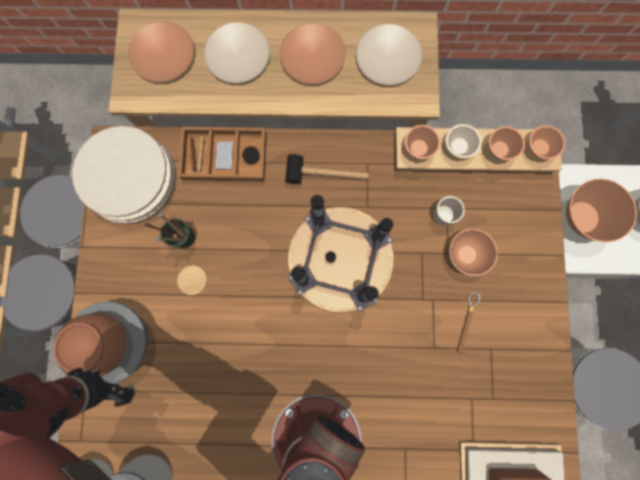

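The side view shows feet at (278,215), (346,200), (305,258) and (377,258). The last one looks short. I'll zoom in on both views.

Run:
```python
import cv2,numpy as np
a=cv2.imread('pics/side1.png')[185:355,255:395];b=cv2.imread('pics/top1.png')[185:325,280:405]
a=cv2.resize(a,None,fx=3,fy=3,interpolation=2);b=cv2.resize(b,None,fx=3,fy=3,interpolation=2)
c=np.zeros((510,795,3),np.uint8);c[:a.shape[0],:a.shape[1]]=a;c[:b.shape[0],420:420+b.shape[1]]=b
cv2.imwrite('pics/c1.png',c)
```

```text
(no output)
```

View pics/c1.png

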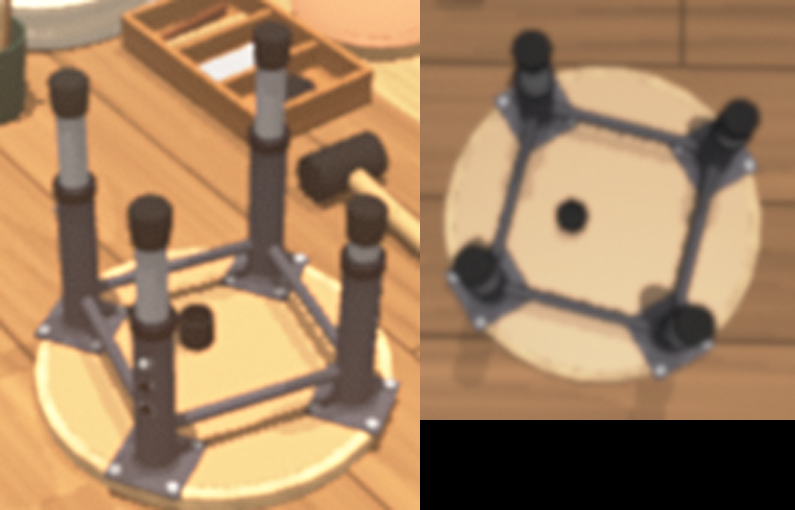

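```bash
cat >> h.py <<'E'
def tri(s1,p1,s2,p2):
    o1,d1=ray(s1,*p1);o2,d2=ray(s2,*p2)
    A=np.array([d1,-d2]).T; x=np.linalg.lstsq(A,o2-o1,rcond=None)[0]
    a,b=o1+d1*x[0],o2+d2*x[1]; return (a+b)/2,np.linalg.norm(a-b)
E
python3 - <<'E'
from h import *
S=dict(np.load('pics/side1.npz'));T=dict(np.load('pics/top1.npz'))
cs=lambda x,y:(255+x/3-.3,185+y/3-.3)
ct=lambda x,y:(280+(x-420)/3-.3,185+y/3-.3)
side=dict(c=(69,78),b=(272,32),d=(150,206),a=(366,204))
top=dict(c=(474,264),b=(531,47),d=(691,325),a=(741,116))
P={}
for k in side:
    p,e=tri(S,cs(*side[k]),T,ct(*top[k])); print(k,p.round(1),round(e,1),'side@295',onz(S,*cs(*side[k]),295)[:2].round(1),'top@295',onz(T,*ct(*top[k]),295)[:2].round(1)); P[k]=p
# seat: edge ellipse in the top view
img=cv2.imread('pics/top1.png'); hsv=cv2.cvtColor(img,cv2.COLOR_BGR2HSV)
m=(hsv[...,2]>185)&(hsv[...,1]<135); m[:200]=0;m[315:]=0;m[:,:285]=0;m[:,398:]=0
m=cv2.morphologyEx(m.astype(np.uint8),cv2.MORPH_OPEN,np.ones((3,3)))
pts=cv2.convexHull(cv2.findNonZero(m))
w=np.array([onz(T,u,v,22)[:2] for u,v in pts[:,0]],np.float32); print('seat',cv2.minEnclosingCircle(w), len(pts))
C=(P['b']+P['d'])/2; print('C',C,'a pred',2*C-P['c'])
c=P['c'];x=(C-c)[:2];print('yaw',np.arctan2(x[1],x[0]),'r',np.linalg.norm(x)); x=(P['b']-P['d'])[:2];print('yaw',np.arctan2(x[1],x[0])-np.pi/2,'r',np.linalg.norm(x)/2)
E
```

```text
c [460.1  46.7 292.1] 1.5 side@295 [458.6  42.6] top@295 [459.2  46.9]
b [639.4   4.7 290.4] 1.3 side@295 [635.5  -1.1] top@295 [637.7   4.9]
d [ 416.3 -128.   290.5] 5.0 side@295 [ 415.4 -133.7] top@295 [ 414.  -126.3]
a [ 594.2 -174.5  238.3] 1.0 side@295 [ 544.9 -226.5] top@295 [ 583.  -166.7]
seat ((525.3204956054688, -63.390316009521484), 160.44964599609375) 36
C [527.84551456 -61.68097907 290.48729587] a pred [ 595.56794528 -170.02687397  288.86353799]
yaw -1.0121555545919545 r 127.76995172544176
yaw -1.034302333934908 r 129.79712143040655
```

The short leg is the far-right one. Its foot top is near (594,-174,240), yaw is about -1.02, and the checks agree: r = 128–130, set feet at 290–292, seat radius 160. Next I'll lift and travel above everything.

>>> step_arm --motion '[{"translation": [0, 0, -3.5], "twist": 0, "claw": 0}, {"translation": [0, 0, -7], "twist": 0, "claw": 0}, {"translation": [0, 0, -10.5], "twist": 0, "claw": 0}, {"translation": [-2.8, -2.1, -14], "twist": 0, "claw": 0}, {"translation": [-5.6, -4.2, -15], "twist": 0, "claw": 0}, {"translation": [-8.4, -6.3, -15], "twist": 0, "claw": 0}, {"translation": [-11.2, -8.4, -15], "twist": 0, "claw": 0}, {"translation": [-14, -10.6, -15], "twist": 0, "claw": 0}, {"translation": [-16.8, -12.7, -15], "twist": 0, "claw": 0}, {"translation": [-19.6, -14.8, -15], "twist": 0, "claw": 0}, {"translation": [-22.4, -16.9, -15], "twist": 0, "claw": 0}, {"translation": [-25.2, -19, -15], "twist": 0, "claw": 0}]'

```text
clock: 1.1
position: [358.2, 216.8, 358.4]
tool_rot: [[-0.93, 0.369, -0.0], [0.369, 0.93, -0.0], [0.0, -0.0, -1.0]]
force: [1.2, -0.0, -0.0]
grip_width: 1.0
```

>>> step_arm --motion '[{"translation": [-2.8, -2.1, 0], "twist": 0, "claw": 0}, {"translation": [-5.6, -4.2, 0], "twist": 0, "claw": 0}, {"translation": [-8.4, -6.4, 0], "twist": 0, "claw": 0}, {"translation": [-11.2, -8.5, 0], "twist": 0, "claw": 0}, {"translation": [-14, -10.6, 0], "twist": 0, "claw": 0}, {"translation": [-16.8, -12.7, 0], "twist": 0, "claw": 0}, {"translation": [-19.6, -14.8, 0], "twist": 0, "claw": 0}, {"translation": [-22.4, -17, 0], "twist": 0, "claw": 0}, {"translation": [-25.2, -19.1, 0], "twist": 0, "claw": 0}, {"translation": [-28, -21.2, 0], "twist": 0, "claw": 0}, {"translation": [-30.8, -23.3, 0], "twist": 0, "claw": 0}, {"translation": [-33, -25, 0], "twist": 0, "claw": 0}]'

```text
clock: 2.1
position: [573.0, -138.0, 357.7]
tool_rot: [[-0.929, 0.37, -0.001], [0.37, 0.929, 0.0], [0.001, -0.0, -1.0]]
force: [0.3, 0.3, 0.5]
grip_width: 1.001
```

>>> step_arm --motion '[{"translation": [-1.7, -1.4, 0], "twist": 0, "claw": 0}, {"translation": [-3.4, -2.7, 0], "twist": 0, "claw": 0}, {"translation": [-3.4, -2.7, 0], "twist": 0, "claw": 0}, {"translation": [-3.4, -2.7, 0], "twist": 0, "claw": 0}]'

```text
clock: 2.43
position: [593.9, -173.9, 357.3]
tool_rot: [[-0.929, 0.37, -0.002], [0.37, 0.929, 0.001], [0.002, 0.0, -1.0]]
force: [0.7, -0.8, -0.5]
grip_width: 1.0
```

>>> step_arm --motion '[{"translation": [0, 0, 3], "twist": 0, "claw": 0}, {"translation": [0, 0, 6], "twist": 0, "claw": 0}, {"translation": [0, 0, 8.5], "twist": 0, "claw": 0}, {"translation": [0, 0, 8.5], "twist": 0, "claw": 0}]'

```text
clock: 2.77
position: [591.0, -171.0, 268.9]
tool_rot: [[-0.93, 0.368, -0.007], [0.368, 0.93, 0.003], [0.008, 0.0, -1.0]]
force: [-0.8, -0.1, -0.8]
grip_width: 1.003
```

Run:
```python
from h import *
s=snap('side','side2'); a=cv2.imread('pics/side2.png')[150:350,250:450]
cv2.imwrite('pics/c2.png',cv2.resize(a,None,fx=3,fy=3,interpolation=2))
p=read_state()['position']; print(p, [proj(s,p+np.array([0,0,z])) for z in(-8,0,50)])
```

```text
[ 592.06149821 -171.58817675  271.94245312] [(np.float64(375.65469028971006), np.float64(243.92002961271612)), (np.float64(375.86108777805487), np.float64(241.21597312180577)), (np.float64(377.18711907750605), np.float64(223.84336083283705))]
```

View pics/c2.png

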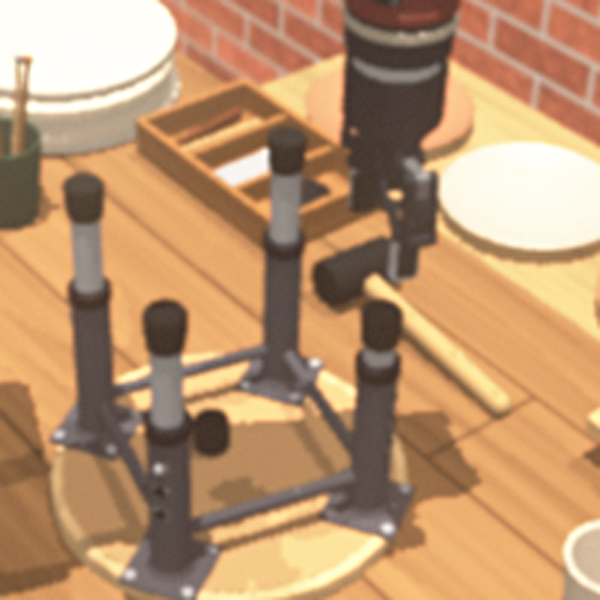

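The gripper sits over the short foot: TCP projects to crop (378,273), with the foot top at (381,310). I'll lower it now.

>>> step_arm --motion '[{"translation": [0, 0, 1.5], "twist": 0, "claw": 0}, {"translation": [0, 0, 3], "twist": 0, "claw": 0}, {"translation": [0, 0, 4.5], "twist": 0, "claw": 0}, {"translation": [0, 0, 5.4], "twist": 0, "claw": 0}, {"translation": [0, 0, 5.4], "twist": 0, "claw": 0}, {"translation": [0, 0, 5.4], "twist": 0, "claw": 0}]'

```text
clock: 3.32
position: [594.3, -173.1, 220.8]
tool_rot: [[-0.93, 0.369, 0.001], [0.369, 0.93, -0.0], [-0.001, 0.0, -1.0]]
force: [0.9, 0.2, 0.7]
grip_width: 0.999
```

>>> step_arm --motion '[{"translation": [0, 0, 0], "twist": 0, "claw": 60}, {"translation": [0, 0, 0], "twist": 0, "claw": 90}, {"translation": [0, 0, 0], "twist": 0, "claw": 105}, {"translation": [0, 0, 0], "twist": 0, "claw": 115}, {"translation": [0, 0, 0], "twist": 0, "claw": 120}, {"translation": [0, 0, 0], "twist": 0, "claw": 120}]' --squeeze 20

```text
clock: 3.82
position: [594.0, -173.4, 219.6]
tool_rot: [[-0.929, 0.369, 0.0], [0.369, 0.929, -0.0], [-0.0, 0.0, -1.0]]
force: [-0.1, 0.6, -0.0]
grip_width: 0.531
```

>>> step_arm --motion '[{"translation": [0, 0, 0.3], "twist": 0, "claw": 120}, {"translation": [0, 0, 0.5], "twist": 0, "claw": 125}, {"translation": [0, 0, 0.5], "twist": 0, "claw": 130}, {"translation": [0, 0, 0.5], "twist": 0, "claw": 134}, {"translation": [0, 0, 0.5], "twist": 0, "claw": 138}, {"translation": [0, 0, 0.5], "twist": 0, "claw": 138}]'

```text
clock: 4.32
position: [594.0, -173.3, 214.6]
tool_rot: [[-0.929, 0.369, 0.0], [0.369, 0.929, -0.0], [-0.0, -0.0, -1.0]]
force: [0.9, -0.1, 0.0]
grip_width: 0.455
```

>>> step_arm --motion '[{"translation": [0, 0, 0], "twist": 0, "claw": 142}, {"translation": [0, 0, 0], "twist": 0, "claw": 145}, {"translation": [0, 0, 0], "twist": 0, "claw": 148}, {"translation": [0, 0, 0], "twist": 0, "claw": 148}]'

```text
clock: 4.65
position: [594.0, -173.3, 214.6]
tool_rot: [[-0.929, 0.369, 0.0], [0.369, 0.929, -0.0], [-0.0, -0.0, -1.0]]
force: [-0.4, -0.0, -0.4]
grip_width: 0.418
```

>>> step_arm --motion '[{"translation": [0, 0, 0], "twist": 0, "claw": 155}, {"translation": [0, 0, 0], "twist": 0, "claw": 165}, {"translation": [0, 0, 0], "twist": 0, "claw": 180}, {"translation": [0, 0, 0], "twist": 0, "claw": 180}, {"translation": [0, 0, 0], "twist": 0, "claw": 180}]' --squeeze 25

```text
clock: 5.07
position: [594.0, -173.4, 214.6]
tool_rot: [[-0.929, 0.369, 0.0], [0.369, 0.929, -0.0], [-0.0, -0.0, -1.0]]
force: [-1.4, -0.3, 1.3]
grip_width: 0.365
```

Run:
```python
from h import *
s=snap('side','side3'); a=cv2.imread('pics/side3.png')[150:350,250:450]
cv2.imwrite('pics/c3.png',cv2.resize(a,None,fx=3,fy=3,interpolation=2))
r=read_state(); print(r['position'],r['force'],r['wrist_torque'])
```

```text
[ 593.96781238 -173.42312883  214.60745884] [-1.04563581 -0.03898204  1.26806191] [-0.13582302  0.10182436  0.0158012 ]
```

View pics/c3.png

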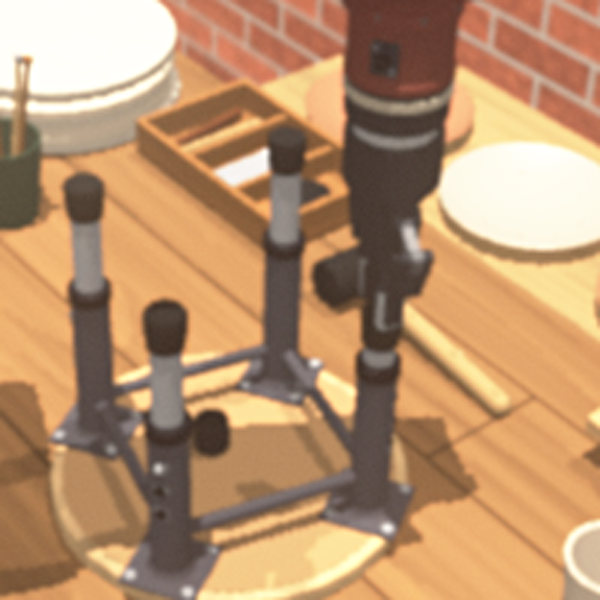

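Gripped cleanly with no side load: the crop shows the fingers on the foot at (382,310) and the stool unmoved. I'll draw the leg up while watching the force. The vision estimate puts the set position about 53 mm up and the stop about 76 mm up.

>>> step_arm --motion '[{"translation": [0, 0, -0.2], "twist": 0, "claw": 180}, {"translation": [0, 0, -0.5], "twist": 0, "claw": 180}, {"translation": [0, 0, -0.8], "twist": 0, "claw": 180}, {"translation": [0, 0, -1.1], "twist": 0, "claw": 180}, {"translation": [0, 0, -1.4], "twist": 0, "claw": 180}, {"translation": [0, 0, -1.7], "twist": 0, "claw": 180}, {"translation": [0, 0, -2], "twist": 0, "claw": 180}]'

```text
clock: 5.7
position: [594.0, -173.3, 234.9]
tool_rot: [[-0.93, 0.369, 0.0], [0.369, 0.93, -0.0], [-0.0, 0.0, -1.0]]
force: [-0.5, 0.7, 0.4]
grip_width: 0.298
```

>>> step_arm --motion '[{"translation": [0, 0, -0.3], "twist": 0, "claw": 180}, {"translation": [0, 0, -0.6], "twist": 0, "claw": 180}, {"translation": [0, 0, -0.9], "twist": 0, "claw": 180}, {"translation": [0, 0, -1.2], "twist": 0, "claw": 180}, {"translation": [0, 0, -1.5], "twist": 0, "claw": 180}, {"translation": [0, 0, -1.8], "twist": 0, "claw": 180}, {"translation": [0, 0, -2.1], "twist": 0, "claw": 180}, {"translation": [0, 0, -2.4], "twist": 0, "claw": 180}, {"translation": [0, 0, -2.6], "twist": 0, "claw": 180}, {"translation": [0, 0, -2.8], "twist": 0, "claw": 180}]'

```text
clock: 6.53
position: [594.0, -173.4, 262.8]
tool_rot: [[-0.929, 0.369, 0.0], [0.369, 0.929, -0.0], [-0.0, -0.0, -1.0]]
force: [0.7, 0.1, -0.0]
grip_width: 0.295
```

Grip width fell to 0.295 and there's no pull force, so I'll look before going on.

Run:
```python
from h import *
s=snap('side','side4'); a=cv2.imread('pics/side4.png')[150:350,250:450]
cv2.imwrite('pics/c4.png',cv2.resize(a,None,fx=3,fy=3,interpolation=2))
r=read_state(); print(r['position'],r['force'],r['wrist_torque'],r['grip_width'])
```

```text
[ 594.07513026 -173.35130014  263.08062716] [0.00956239 0.01826239 0.37017306] [0.01024567 0.00247891 0.00065379] 0.29929876008439354
```

View pics/c4.png

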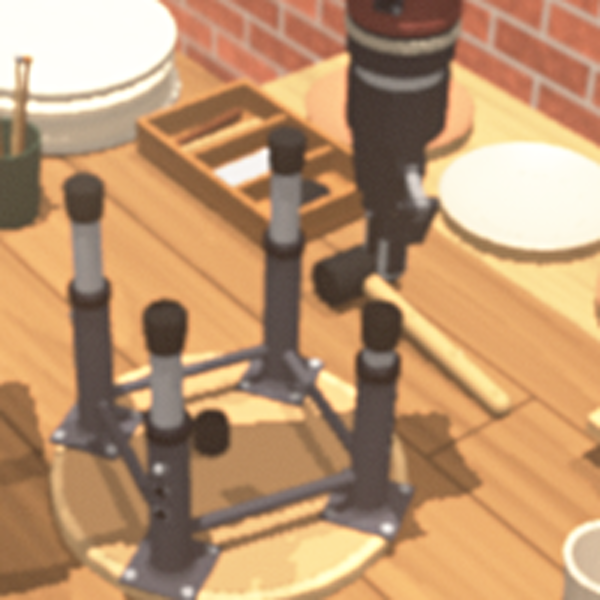

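The fingers slipped off the top and the leg didn't move. Target closure 180 gave too weak a squeeze and the grip was too high. I'll open, go a little lower and close with a full target.

>>> step_arm --motion '[{"translation": [0, 0, 0], "twist": 0, "claw": 90}, {"translation": [0, 0, 0], "twist": 0, "claw": 90}, {"translation": [0, 0, 0], "twist": 0, "claw": 90}, {"translation": [0, 0, 0], "twist": 0, "claw": 90}]'

```text
clock: 6.92
position: [593.9, -173.3, 262.3]
tool_rot: [[-0.929, 0.369, -0.0], [0.369, 0.929, 0.0], [0.0, -0.0, -1.0]]
force: [-1.0, -0.2, 0.1]
grip_width: 0.648
```

>>> step_arm --motion '[{"translation": [0, 0, 1.5], "twist": 0, "claw": 90}, {"translation": [0, 0, 3], "twist": 0, "claw": 90}, {"translation": [0, 0, 4.5], "twist": 0, "claw": 90}, {"translation": [0, 0, 5.3], "twist": 0, "claw": 90}, {"translation": [0, 0, 5.3], "twist": 0, "claw": 120}, {"translation": [0, 0, 5.3], "twist": 0, "claw": 135}, {"translation": [0, 0, 5.3], "twist": 0, "claw": 145}, {"translation": [0, 0, 5.3], "twist": 0, "claw": 145}]'

```text
clock: 7.58
position: [594.5, -173.6, 210.5]
tool_rot: [[-0.929, 0.369, 0.001], [0.369, 0.929, -0.001], [-0.002, -0.0, -1.0]]
force: [0.4, 0.1, 0.5]
grip_width: 0.43
```

>>> step_arm --motion '[{"translation": [0, 0, 0], "twist": 0, "claw": 255}, {"translation": [0, 0, 0], "twist": 0, "claw": 255}, {"translation": [0, 0, 0], "twist": 0, "claw": 255}, {"translation": [0, 0, 0], "twist": 0, "claw": 255}]' --squeeze 40

```text
clock: 7.92
position: [594.3, -173.6, 210.1]
tool_rot: [[-0.929, 0.369, 0.001], [0.369, 0.929, -0.001], [-0.001, -0.0, -1.0]]
force: [0.2, -0.6, 4.8]
grip_width: 0.371
```

>>> step_arm --motion '[{"translation": [0, 0, -0.1], "twist": 0, "claw": 255}, {"translation": [0, 0, -0.2], "twist": 0, "claw": 255}, {"translation": [0, 0, -0.3], "twist": 0, "claw": 255}]'

```text
clock: 8.17
position: [593.4, -173.1, 211.3]
tool_rot: [[-0.929, 0.369, -0.002], [0.369, 0.929, 0.001], [0.002, -0.0, -1.0]]
force: [2.2, -1.6, -10.4]
grip_width: 0.371
```

>>> step_arm --motion '[{"translation": [0, 0, 0], "twist": 0, "claw": 255}, {"translation": [0, 0, -0.1], "twist": 0, "claw": 255}, {"translation": [0, 0, -0.2], "twist": 0, "claw": 255}, {"translation": [0, 0, -0.3], "twist": 0, "claw": 255}, {"translation": [0, 0, -0.4], "twist": 0, "claw": 255}, {"translation": [0, 0, -0.5], "twist": 0, "claw": 255}]'

```text
clock: 8.67
position: [593.8, -173.3, 217.5]
tool_rot: [[-0.929, 0.369, -0.0], [0.369, 0.929, 0.0], [0.0, -0.0, -1.0]]
force: [0.8, -1.4, -8.3]
grip_width: 0.366
```

>>> step_arm --motion '[{"translation": [0, 0, -0.15], "twist": 0, "claw": 255}, {"translation": [0, 0, -0.3], "twist": 0, "claw": 255}, {"translation": [0, 0, -0.45], "twist": 0, "claw": 255}, {"translation": [0, 0, -0.6], "twist": 0, "claw": 255}, {"translation": [0, 0, -0.75], "twist": 0, "claw": 255}, {"translation": [0, 0, -0.9], "twist": 0, "claw": 255}, {"translation": [0, 0, -1.05], "twist": 0, "claw": 255}, {"translation": [0, 0, -1.2], "twist": 0, "claw": 255}, {"translation": [0, 0, -1.35], "twist": 0, "claw": 255}, {"translation": [0, 0, -1.5], "twist": 0, "claw": 255}, {"translation": [0, 0, -1.65], "twist": 0, "claw": 255}, {"translation": [0, 0, -1.8], "twist": 0, "claw": 255}]'

```text
clock: 9.67
position: [593.9, -173.3, 235.7]
tool_rot: [[-0.929, 0.369, -0.0], [0.369, 0.929, 0.0], [0.0, 0.0, -1.0]]
force: [0.2, -0.7, -9.3]
grip_width: 0.368
```

Run:
```python
from h import *
s=snap('side','side5'); a=cv2.imread('pics/side5.png')[150:350,250:450]
cv2.imwrite('pics/c5.png',cv2.resize(a,None,fx=3,fy=3,interpolation=2))
r=read_state(); print(r['position'],r['force'],r['wrist_torque'],r['grip_width'])
```

```text
[ 594.10980109 -173.38609181  236.05254484] [ 0.29339777 -0.22648107 -5.98370807] [-0.26864076 -0.06330754 -0.00152225] 0.36815966617309626
```

View pics/c5.png

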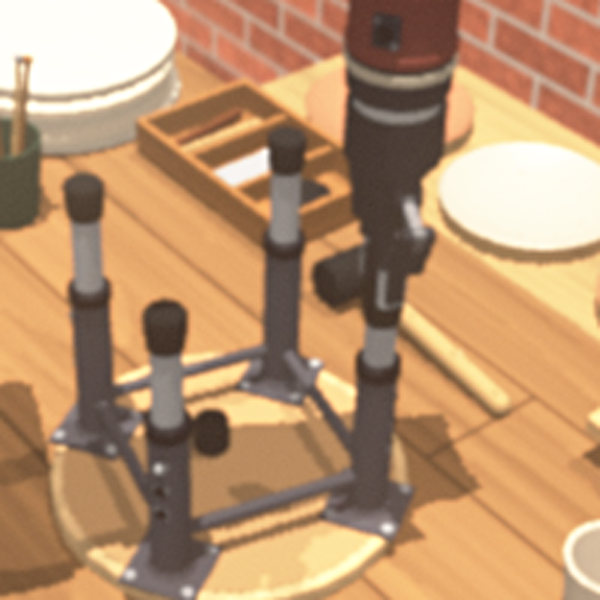

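The leg is coming out: the pale tube now shows at (380,340), about 26 mm drawn, and the stool hasn't moved. I'll continue up until I feel the end stop, which gives an exact slide reference 23 mm above the set position.

>>> step_arm --motion '[{"translation": [0, 0, -0.2], "twist": 0, "claw": 255}, {"translation": [0, 0, -0.4], "twist": 0, "claw": 255}, {"translation": [0, 0, -0.6], "twist": 0, "claw": 255}, {"translation": [0, 0, -0.8], "twist": 0, "claw": 255}, {"translation": [0, 0, -1], "twist": 0, "claw": 255}, {"translation": [0, 0, -1.2], "twist": 0, "claw": 255}, {"translation": [0, 0, -1.4], "twist": 0, "claw": 255}, {"translation": [0, 0, -1.6], "twist": 0, "claw": 255}, {"translation": [0, 0, -1.8], "twist": 0, "claw": 255}, {"translation": [0, 0, -2], "twist": 0, "claw": 255}, {"translation": [0, 0, -2.2], "twist": 0, "claw": 255}, {"translation": [0, 0, -2.4], "twist": 0, "claw": 255}]'

```text
clock: 10.72
position: [594.0, -173.3, 259.7]
tool_rot: [[-0.929, 0.369, 0.0], [0.369, 0.929, 0.0], [-0.0, 0.0, -1.0]]
force: [1.1, -1.3, -9.8]
grip_width: 0.368
```

>>> step_arm --motion '[{"translation": [0, 0, -0.2], "twist": 0, "claw": 255}, {"translation": [0, 0, -0.4], "twist": 0, "claw": 255}, {"translation": [0, 0, -0.6], "twist": 0, "claw": 255}, {"translation": [0, 0, -0.8], "twist": 0, "claw": 255}, {"translation": [0, 0, -1], "twist": 0, "claw": 255}, {"translation": [0, 0, -1.2], "twist": 0, "claw": 255}, {"translation": [0, 0, -1.3], "twist": 0, "claw": 255}, {"translation": [0, 0, -1.4], "twist": 0, "claw": 255}]'

```text
clock: 11.38
position: [594.0, -173.3, 273.7]
tool_rot: [[-0.929, 0.369, 0.0], [0.369, 0.929, -0.0], [-0.0, -0.0, -1.0]]
force: [1.0, -1.2, -9.9]
grip_width: 0.363
```

Run:
```python
from h import *
s=dict(np.load('pics/side1.npz')); g=s['color'].max(2).astype(np.float32)
C=np.array([526.,-64]);y=-1.025
for k,a in zip('abcd',range(4)):
    th=y+a*np.pi/2; p=C+130*np.array([np.cos(th),np.sin(th)])
    zs=np.arange(180,290,1.)
    uv=np.array([proj(s,[*p,z]) for z in zs],np.float32)
    pr=np.mean([cv2.remap(g,uv[None,:,0]+d,uv[None,:,1],1)[0] for d in(-2,-1,0,1)],0)
    hi=np.percentile(pr,97); lo=50; thr=100
    i=np.where(pr>thr)[0]; print(k,zs[i[0]],zs[i[-1]],hi,pr[::6].astype(int))
```

```text
a 180.0 274.0 251.13654 [112 132 122  79  70  70  71  73  81  86  84  96 207 250 247 178  88  80
  84]
b 180.0 252.0 144.38184 [113 143 143 144 143 143 144 143 137 135 133 133 104  70  71  71  73  77
  85]
c 180.0 252.0 146.01402 [125 146 145 145 144 144 144 144 144 144 137 135 100  73  74  74  76  83
  90]
d 180.0 249.0 145.15742 [131 145 144 144 144 143 144 143 141 135 133 127  82  69  70  70  70  79
  84]
```

Profile comparison: the set height is about 57 mm above the start, so the stop should be near TCP z ≈ 290.

>>> step_arm --motion '[{"translation": [0, 0, -0.2], "twist": 0, "claw": 255}, {"translation": [0, 0, -0.4], "twist": 0, "claw": 255}, {"translation": [0, 0, -0.6], "twist": 0, "claw": 255}, {"translation": [0, 0, -0.8], "twist": 0, "claw": 255}, {"translation": [0, 0, -1.0], "twist": 0, "claw": 255}, {"translation": [0, 0, -1.1], "twist": 0, "claw": 255}, {"translation": [0, 0, -1.1], "twist": 0, "claw": 255}]'

```text
clock: 11.97
position: [594.1, -173.4, 285.0]
tool_rot: [[-0.929, 0.369, 0.001], [0.369, 0.929, -0.0], [-0.001, -0.0, -1.0]]
force: [0.5, -0.8, -6.4]
grip_width: 0.369
```

>>> step_arm --motion '[{"translation": [0, 0, -0.05], "twist": 0, "claw": 255}, {"translation": [0, 0, -0.1], "twist": 0, "claw": 255}, {"translation": [0, 0, -0.15], "twist": 0, "claw": 255}, {"translation": [0, 0, -0.2], "twist": 0, "claw": 255}]'

```text
clock: 12.3
position: [593.9, -173.3, 286.4]
tool_rot: [[-0.929, 0.369, -0.0], [0.369, 0.929, 0.0], [0.0, 0.0, -1.0]]
force: [1.0, -1.1, -9.6]
grip_width: 0.369
```

>>> step_arm --motion '[{"translation": [0, 0, -0.05], "twist": 0, "claw": 255}, {"translation": [0, 0, -0.1], "twist": 0, "claw": 255}, {"translation": [0, 0, -0.1], "twist": 0, "claw": 255}]'

```text
clock: 12.55
position: [594.0, -173.3, 287.6]
tool_rot: [[-0.929, 0.369, 0.0], [0.369, 0.929, 0.0], [-0.0, 0.0, -1.0]]
force: [0.1, -1.1, -8.4]
grip_width: 0.365
```

>>> step_arm --motion '[{"translation": [0, 0, -0.05], "twist": 0, "claw": 255}, {"translation": [0, 0, -0.1], "twist": 0, "claw": 255}, {"translation": [0, 0, -0.1], "twist": 0, "claw": 255}]'

```text
clock: 12.8
position: [594.0, -173.3, 288.7]
tool_rot: [[-0.929, 0.369, 0.0], [0.369, 0.929, -0.0], [-0.0, 0.0, -1.0]]
force: [-0.0, -0.7, -7.7]
grip_width: 0.371
```

>>> step_arm --motion '[{"translation": [0, 0, -0.05], "twist": 0, "claw": 255}, {"translation": [0, 0, -0.1], "twist": 0, "claw": 255}, {"translation": [0, 0, -0.1], "twist": 0, "claw": 255}]'

```text
clock: 13.05
position: [594.0, -173.3, 289.6]
tool_rot: [[-0.929, 0.369, 0.0], [0.369, 0.929, -0.0], [-0.0, 0.0, -1.0]]
force: [1.3, -0.9, -8.5]
grip_width: 0.371
```

>>> step_arm --motion '[{"translation": [0, 0, -0.05], "twist": 0, "claw": 255}, {"translation": [0, 0, -0.1], "twist": 0, "claw": 255}, {"translation": [0, 0, -0.1], "twist": 0, "claw": 255}]'

```text
clock: 13.3
position: [593.9, -173.3, 290.5]
tool_rot: [[-0.929, 0.369, -0.0], [0.369, 0.929, 0.0], [0.0, -0.0, -1.0]]
force: [0.3, -0.9, -8.4]
grip_width: 0.364
```

>>> step_arm --motion '[{"translation": [0, 0, -0.05], "twist": 0, "claw": 255}, {"translation": [0, 0, -0.1], "twist": 0, "claw": 255}, {"translation": [0, 0, -0.1], "twist": 0, "claw": 255}]'

```text
clock: 13.55
position: [593.6, -173.2, 290.7]
tool_rot: [[-0.929, 0.369, -0.001], [0.369, 0.929, 0.001], [0.002, 0.0, -1.0]]
force: [1.1, 0.0, -16.3]
grip_width: 0.367
```

>>> step_arm --motion '[{"translation": [0, 0, -0.05], "twist": 0, "claw": 255}, {"translation": [0, 0, -0.1], "twist": 0, "claw": 255}, {"translation": [0, 0, -0.1], "twist": 0, "claw": 255}]'

```text
clock: 13.8
position: [593.5, -172.9, 291.8]
tool_rot: [[-0.93, 0.369, -0.002], [0.369, 0.93, 0.001], [0.002, 0.0, -1.0]]
force: [0.6, 0.7, -20.1]
grip_width: 0.369
```

The stop is felt at TCP z ≈ 290.7 (16–20 N), so I'm backing off at once to z ≈ 267.7.

>>> step_arm --motion '[{"translation": [0, 0, 0.3], "twist": 0, "claw": 255}, {"translation": [0, 0, 0.6], "twist": 0, "claw": 255}, {"translation": [0, 0, 0.9], "twist": 0, "claw": 255}, {"translation": [0, 0, 1.2], "twist": 0, "claw": 255}, {"translation": [0, 0, 1.5], "twist": 0, "claw": 255}, {"translation": [0, 0, 1.8], "twist": 0, "claw": 255}, {"translation": [0, 0, 2.1], "twist": 0, "claw": 255}, {"translation": [0, 0, 2.4], "twist": 0, "claw": 255}, {"translation": [0, 0, 2.5], "twist": 0, "claw": 255}, {"translation": [0, 0, 2.5], "twist": 0, "claw": 255}]'

```text
clock: 14.63
position: [594.6, -173.6, 268.9]
tool_rot: [[-0.929, 0.369, 0.003], [0.369, 0.929, -0.001], [-0.003, -0.0, -1.0]]
force: [-0.3, 0.4, 3.9]
grip_width: 0.366
```

Run:
```python
from h import *
s=snap('side','side6')
r=read_state(); print(r['position'],r['force'],r['wrist_torque'],r['joints'][5])
g0=cv2.imread('pics/side1.png').astype(int);g1=cv2.imread('pics/side6.png').astype(int)
# seat/leg base shift check
a=np.float32(g0.mean(2))[290:345,262:345];b=np.float32(g1.mean(2))[290:345,262:345]
print(cv2.phaseCorrelate(a,b))
```

```text
[ 594.48943479 -173.60567583  268.7977153 ] [-0.84356875 -0.506848    4.16764312] [-0.07292506  0.07490246  0.04613304] -0.02419812125011845
((0.11666763240540945, -0.08629803952705473), 0.7524289532060976)
```

>>> step_arm --motion '[{"translation": [0, 0, 0.1], "twist": 0, "claw": 255}, {"translation": [0, 0, 0.1], "twist": 3, "claw": 255}, {"translation": [0, 0, 0.1], "twist": 6, "claw": 255}, {"translation": [0, 0, 0.1], "twist": 9, "claw": 255}, {"translation": [0, 0, 0.1], "twist": 12, "claw": 255}, {"translation": [0, 0, 0.1], "twist": 15, "claw": 255}, {"translation": [0, 0, 0.1], "twist": 18, "claw": 255}, {"translation": [0, 0, 0.1], "twist": 21, "claw": 255}, {"translation": [0, 0, 0.1], "twist": 21, "claw": 255}]'

```text
clock: 15.43
position: [594.2, -173.5, 266.7]
tool_rot: [[-0.734, 0.679, 0.001], [0.679, 0.734, -0.0], [-0.001, 0.0, -1.0]]
force: [-0.2, -1.2, 1.8]
grip_width: 0.359
```

```bash
cat > r.py <<'E'
from h import *
r=read_state(); print(r['clock'],r['position'].round(2),r['force'].round(1),r['wrist_torque'].round(3),'j6',r['joints'][5].round(3),'w',round(r['grip_width'],3))
E
python3 r.py
```

```text
15.4333 [ 594.17 -173.52  266.67] [-0.2 -1.2  1.8] [-0.247  0.079 -0.094] j6 0.345 w 0.359
```

>>> step_arm --motion '[{"translation": [0, 0, -0.1], "twist": 1.5, "claw": 255}, {"translation": [0, 0, -0.1], "twist": 3, "claw": 255}, {"translation": [0, 0, -0.1], "twist": 4.5, "claw": 255}, {"translation": [0, 0, -0.1], "twist": 6, "claw": 255}]'

```text
clock: 15.77
position: [593.8, -173.4, 266.8]
tool_rot: [[-0.661, 0.75, -0.001], [0.75, 0.661, 0.0], [0.001, -0.001, -1.0]]
force: [1.6, -1.2, -2.6]
grip_width: 0.366
```

```bash
python3 r.py
```

```text
15.7667 [ 593.82 -173.38  266.79] [ 1.6 -1.2 -2.6] [-0.22  -0.287  0.037] j6 0.446 w 0.366
```

>>> step_arm --motion '[{"translation": [0, 0, -0.05], "twist": 1.5, "claw": 255}, {"translation": [0, 0, -0.05], "twist": 3, "claw": 255}, {"translation": [0, 0, -0.05], "twist": 4.5, "claw": 255}, {"translation": [0, 0, -0.05], "twist": 6, "claw": 255}]'

```text
clock: 16.1
position: [593.9, -173.3, 266.9]
tool_rot: [[-0.579, 0.815, -0.001], [0.815, 0.579, 0.0], [0.001, -0.001, -1.0]]
force: [2.4, -1.2, -5.5]
grip_width: 0.368
```

```bash
python3 r.py
```

```text
16.1 [ 593.93 -173.34  266.91] [ 2.4 -1.2 -5.5] [-0.3   -0.463  0.059] j6 0.551 w 0.368
```

>>> step_arm --motion '[{"translation": [0, 0, 0], "twist": 1.5, "claw": 255}, {"translation": [0, 0, 0], "twist": 3, "claw": 255}, {"translation": [0, 0, 0], "twist": 4.5, "claw": 255}]'

```text
clock: 16.35
position: [594.0, -173.3, 266.9]
tool_rot: [[-0.513, 0.858, -0.001], [0.858, 0.513, 0.001], [0.001, -0.001, -1.0]]
force: [1.7, -1.2, -5.0]
grip_width: 0.368
```

```bash
python3 r.py
```

```text
16.35 [ 593.95 -173.3   266.91] [ 1.7 -1.2 -5. ] [-0.28  -0.538  0.045] j6 0.63 w 0.368
```

>>> step_arm --motion '[{"translation": [0, 0, 0], "twist": 1.5, "claw": 255}, {"translation": [0, 0, 0], "twist": 3, "claw": 255}, {"translation": [0, 0, 0], "twist": 4.5, "claw": 255}]'

```text
clock: 16.6
position: [594.0, -173.3, 266.9]
tool_rot: [[-0.445, 0.896, -0.001], [0.896, 0.445, 0.001], [0.001, -0.001, -1.0]]
force: [2.2, -1.5, -6.3]
grip_width: 0.364
```

```bash
python3 r.py
```

```text
16.6 [ 593.98 -173.29  266.9 ] [ 2.2 -1.5 -6.3] [-0.301 -0.56   0.03 ] j6 0.708 w 0.364
```

>>> step_arm --motion '[{"translation": [0, 0, 0], "twist": 1.5, "claw": 255}, {"translation": [0, 0, 0], "twist": 3, "claw": 255}, {"translation": [0, 0, 0], "twist": 4.5, "claw": 255}]'

```text
clock: 16.85
position: [594.1, -173.3, 266.9]
tool_rot: [[-0.373, 0.928, -0.001], [0.928, 0.373, 0.001], [0.001, -0.0, -1.0]]
force: [4.3, -0.9, -6.2]
grip_width: 0.366
```

```bash
python3 r.py
```

```text
16.85 [ 594.11 -173.31  266.91] [ 4.3 -0.9 -6.2] [-0.3   -0.774  0.111] j6 0.787 w 0.366
```

>>> step_arm --motion '[{"translation": [0, 0, 0], "twist": 1, "claw": 255}, {"translation": [0, 0, 0], "twist": 2, "claw": 255}]'

```text
clock: 17.02
position: [594.2, -173.2, 267.0]
tool_rot: [[-0.34, 0.94, -0.0], [0.94, 0.34, 0.001], [0.001, -0.0, -1.0]]
force: [4.6, -1.7, -10.2]
grip_width: 0.367
```

```bash
python3 r.py
```

```text
17.0167 [ 594.22 -173.23  267.04] [  4.6  -1.7 -10.2] [-0.282 -1.143  0.214] j6 0.822 w 0.367
```

The torque has jumped to 0.21 N m and the slide is held, so the button has probably caught. I'll stop twisting and look.

Run:
```python
from h import *
s=snap('side','side7'); t=snap('top','top7')
img=cv2.imread('pics/side7.png')
C=np.array([526.,-64]);y=-1.025;n=np.array([np.cos(y),np.sin(y)])
h=proj(s,[*(C+147.5*n),150]); print(h, proj(t,[*(C+147.5*n),150]))
u,v=map(int,h); a=img[v-60:v+60,u-35:u+45]; b=cv2.imread('pics/side1.png')[v-60:v+60,u-35:u+45]
cv2.imwrite('pics/c7.png',np.hstack([cv2.resize(i,None,fx=4.9,fy=4.9,interpolation=2) for i in(b,a)]))
```

```text
(np.float64(381.0080924054108), np.float64(282.65592892887145)) (np.float64(388.1852766040534), np.float64(226.232781285764))
```

View pics/c7.png

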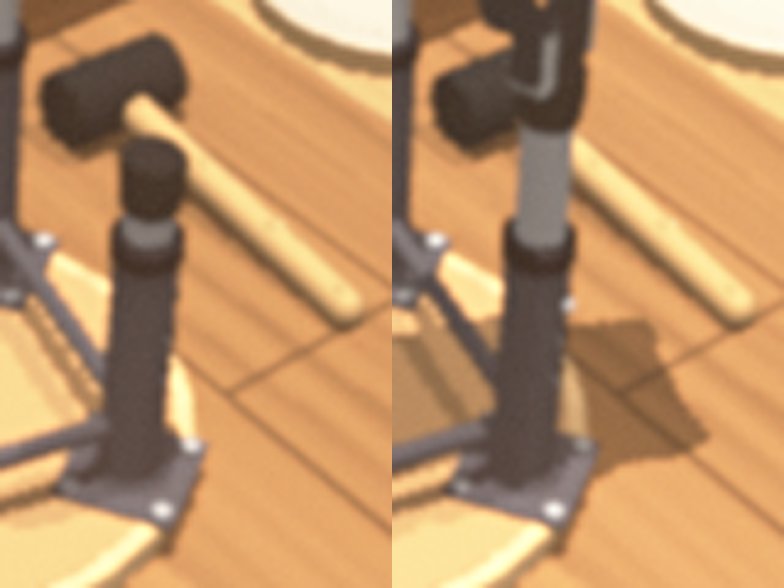

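The button shows as a bright dot at crop (567,303), which is side-view row ~284 against a predicted 282.7 for the top hole. I'll ease the twist and pull, then push down gently while still holding the foot. To protect the button, I'll stay at about 20–25 N.

>>> step_arm --motion '[{"translation": [0, 0, 0.05], "twist": -1.5, "claw": 255}, {"translation": [0, 0, 0.1], "twist": -3, "claw": 255}, {"translation": [0, 0, 0.2], "twist": -3, "claw": 255}, {"translation": [0, 0, 0.3], "twist": -3, "claw": 255}, {"translation": [0, 0, 0.3], "twist": -3, "claw": 255}]'

```text
clock: 17.53
position: [594.2, -173.4, 265.5]
tool_rot: [[-0.388, 0.922, 0.001], [0.922, 0.388, -0.0], [-0.001, 0.001, -1.0]]
force: [3.0, -0.5, 2.8]
grip_width: 0.371
```

```bash
python3 r.py
```

```text
17.5333 [ 594.23 -173.44  265.54] [ 3.  -0.5  2.8] [-0.188 -0.509  0.042] j6 0.77 w 0.371
```

>>> step_arm --motion '[{"translation": [0, 0, 0.1], "twist": 0, "claw": 255}, {"translation": [0, 0, 0.2], "twist": 0, "claw": 255}, {"translation": [0, 0, 0.3], "twist": 0, "claw": 255}]'

```text
clock: 17.78
position: [594.8, -173.6, 264.3]
tool_rot: [[-0.388, 0.922, 0.004], [0.922, 0.388, -0.002], [-0.003, 0.003, -1.0]]
force: [-1.2, 0.4, 20.4]
grip_width: 0.37
```

>>> step_arm --motion '[{"translation": [0, 0, 0.1], "twist": 0, "claw": 255}, {"translation": [0, 0, 0.1], "twist": 0, "claw": 255}]'

```text
clock: 17.95
position: [594.9, -173.7, 264.0]
tool_rot: [[-0.388, 0.922, 0.004], [0.922, 0.388, -0.002], [-0.004, 0.003, -1.0]]
force: [-0.5, 0.6, 19.7]
grip_width: 0.368
```

It holds at 20 N. I'll press slightly more and hold it briefly.

>>> step_arm --motion '[{"translation": [0, 0, 0.1], "twist": 0, "claw": 255}, {"translation": [0, 0, 0.15], "twist": 0, "claw": 255}, {"translation": [0, 0, 0.15], "twist": 0, "claw": 255}, {"translation": [0, 0, 0.15], "twist": 0, "claw": 255}]'

```text
clock: 18.28
position: [595.2, -173.8, 263.7]
tool_rot: [[-0.388, 0.922, 0.006], [0.922, 0.388, -0.003], [-0.005, 0.004, -1.0]]
force: [-2.7, 1.4, 27.4]
grip_width: 0.364
```

It held at 27 N without giving. I'll unload, release gently and rise.

>>> step_arm --motion '[{"translation": [0, 0, -0.2], "twist": 0, "claw": 255}, {"translation": [0, 0, -0.4], "twist": 0, "claw": 255}, {"translation": [0, 0, -0.6], "twist": 0, "claw": 255}, {"translation": [0, 0, -0.6], "twist": 0, "claw": 255}, {"translation": [0, 0, -0.6], "twist": 0, "claw": 120}, {"translation": [0, 0, -0.6], "twist": 0, "claw": 80}, {"translation": [0, 0, -0.6], "twist": 0, "claw": 60}, {"translation": [0, 0, -0.6], "twist": 0, "claw": 60}]'

```text
clock: 18.95
position: [593.7, -173.2, 265.3]
tool_rot: [[-0.388, 0.922, -0.001], [0.922, 0.388, 0.0], [0.001, -0.001, -1.0]]
force: [-0.6, -0.0, -0.6]
grip_width: 0.765
```

>>> step_arm --motion '[{"translation": [0, 0, -1.5], "twist": 0, "claw": 60}, {"translation": [0, 0, -3.5], "twist": 0, "claw": 60}, {"translation": [0, 0, -6], "twist": 0, "claw": 60}, {"translation": [0, 0, -9], "twist": 0, "claw": 60}, {"translation": [0, 0, -12], "twist": 0, "claw": 60}, {"translation": [0, 0, -12], "twist": 0, "claw": 60}]'

```text
clock: 19.45
position: [595.0, -173.8, 391.4]
tool_rot: [[-0.388, 0.921, 0.007], [0.922, 0.388, -0.003], [-0.006, 0.005, -1.0]]
force: [2.8, -0.7, 0.8]
grip_width: 0.764
```

```bash
python3 r.py
python3 - <<'E'
from h import *
s=snap('side','side8'); t=snap('top','top8')
i=cv2.imread('pics/side8.png');j=cv2.imread('pics/side1.png')
a=lambda g,y0,y1,x0,x1:np.float32(g.mean(2))[y0:y1,x0:x1]
print(cv2.phaseCorrelate(a(j,290,345,262,345),a(i,290,345,262,345)))
c=i[150:350,250:450]
cv2.imwrite('pics/c8.png',cv2.resize(c,None,fx=3,fy=3,interpolation=2))
E
```

```text
19.45 [ 595.02 -173.78  391.4 ] [ 2.8 -0.7  0.8] [-0.054 -0.088 -0.038] j6 0.77 w 0.764
((0.18022126556976303, -0.013366733848030776), 0.7298934403172246)
```

View pics/c8.png

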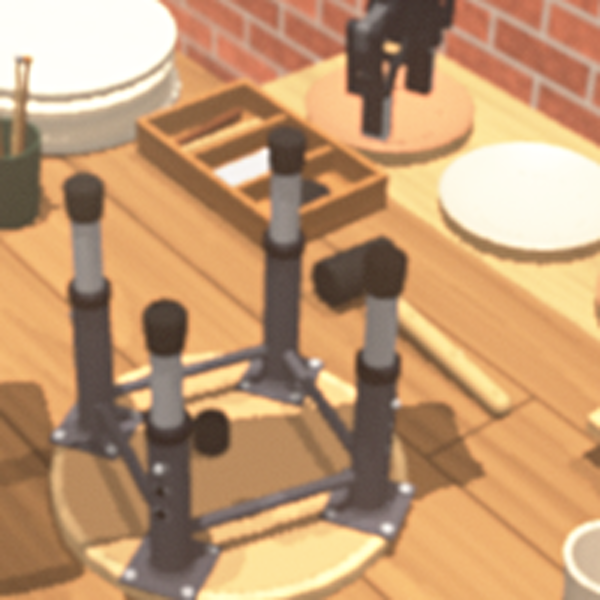

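The leg stands at full height like the other three. The button shows at crop (394,404), the stool has moved less than 0.2 px, and the gripper is clear above. Time to hand in.

```bash
python3 -c "
from h import *
print(sign_off())"
```

```text
the job is handed in; nothing more can be done
None
```

The short leg is drawn out to match the other three, and its button has popped through the hole nearest the mouth. I handed the job in at about 19.5 s.

- **Slide:** I drew the leg to its end stop, then backed off 23 mm to the set slide. The pull peaked at about 20 N at the stop, briefly over the 18 N tipping figure, and I backed off at once.
- **Twist:** I turned it clockwise about 0.85 rad until it caught; the torque rose to 0.21 N m, under the 0.4 N m limit.
- **Push test:** I pushed down on the foot while still gripping it, to 27 N, and it held. I kept it there so the button stayed under 30 N.
- **Last picture:** The foot is level with the others by eye, and the button shows at the top hole. The stool has shifted less than 0.2 px (roughly half a millimetre or less), and the gripper is clear. I saw nothing else on the bench disturbed, but checked only the area around the stool.
- **What went wrong:** My first grip was too weak and slipped off the foot without moving the leg, so I gripped again lower and harder. The two cameras disagreed by 4–7 mm on the set feet, so I used an average position for the grasp.

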